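# Find the soft corner of the levelling plate and set its shim

## Robot

A 7-joint arm with a two-finger parallel gripper is mounted at the origin on a cart in front of the work surface, level with it; the furniture and walls round the work are solid. World frame = base frame: x ahead of the robot, y to its left, z up, the work surface at z = 0. Lengths are in m, angles in rad, forces in N, time in s.
With the tool pointing down it reaches from about 0.4 to 0.85 m from the base axis. Payload 10.4 kg.
Tool frame: the origin (TCP) lies at the very end of the fingers, on their centre line; the grasp point (between the pads) lies 19 mm behind it; z points along the fingers, y is the line along which they close (so a half turn about z gives the same grasp; the last joint's range is limited). The gripper opens to 87 mm and grips with 3 to 60 N. Pads are 19 mm wide; open, the fingers measure 117 mm over their backs; the gripper's body (75 mm by 190 mm) begins 51 mm behind the grasp point.
Start: joints at [1.166, 0.332, -0.065, 1.46, 0.022, 1.35, -0.088], TCP at [0.233, -0.58, 0.223] pointing down, gripper open.
Joint ranges: [-2.6, 2.6], [-0.5, 2.12], [-1.47, 1.34], [0.16, 2.42], [-1.27, 4.41], [0.06, 2.06], [-2.6, 2.6]. Speed limits (rad/s): [2.22, 2.22, 2.79, 2.79, 3.14, 3.14, 3.14].

## Interface

Orientations are given as a unit quaternion [x, y, z, w].
In Python, from workcell import status, eyes, ticket gives the robot as it stands.
- The arm moves only by the shell command python3 -m pendant 'ROWS' [FORCE]. ROWS is JSON, a list of rows, each a list of 3 entries, a list of its own where there are three numbers: the shift along the tool's x, y, z in cm, then the turn, a rotation vector about the tool's x, y, z in degrees, then the gripper's target within -1 to 1 (shut at 1, half-way at 0, fully open at -1). In form: [[[tx, ty, tz], [wx, wy, wz], gripper], ...]. A call has 1 to 8 rows; each row is the pose to reach, as a shift and turn from the pose commanded when the call began, along the tool's axes at that moment; what a row does not reach only later rows make up. A row lasts 1/8 s, in which the tool goes at most 62.5 mm and 10.7 degrees, less where a joint would pass 70% of its speed; a pose out of reach is approached as far as the arm can. A call with a gripper value outside its range is refused whole. The fingers move at their own pace and stop on an object; FORCE is the grip in N (left out, the last holds). Time passes only in rows, so rows that repeat a pose let the fingers close. It gives the time, the measured TCP pose, the force, the opening and the grip force at its end, in the units of the state.
- status.observe(): the state, without advancing time (a new reading comes with each control period).
- eyes.camera(name): name is "scene" or "top"; returns the picture (480x640x3 uint8, red, green, blue); there is no depth.
- eyes.camera_model(name): a dict with "intrinsics" (3x3 intrinsics, pixels), "origin" and "rotation" of the camera in the world. Camera axes: x right, y down, z forward; pixel columns grow to the right and rows downward; lengths in m; the calibration is good to about 2 mm. A picture is of the moment at which its call begins. camera_model takes no time and is no camera call.
- ticket.job_done(): hands the job in; it is judged then, once.
The state is a dict: "time": time; "qpos": joint angles; "joint_vel": joint speeds; "effort": joint torques, N m; "ee_pos": TCP position; "eef_rot": TCP orientation; "contact_force": force on the tool from outside, world axes, zero at the start; "torque": the same for the moment, N m; "finger_gap": finger opening in m; "finger_force": force on a finger pad.
Only numpy, scipy, OpenCV 4.12 (cv2) and the standard library are available. Lean on these libraries where they do the work, as an engineer would, in place of code of your own. Each camera call takes 0.05 s, during which the arm holds its last target. There are 200 camera calls.

## Task

One corner of the aluminium levelling plate rocks. Press down on the blue corner marks with the closed fingertips until you find the corner that gives, then press that corner's yellow shim lever down flat so that the plate lies level and firm. Leave the other three shim levers standing, grasp or lift nothing, and do not disturb the rock casting on the plate or the things around it.

Things in the scene. Friction and masses are not known exactly. Their poses are not given: they have to be found in the camera images.
- bed: the fixed plywood board, 235 x 305 x 10 mm, that carries four look-alike black rubber pads (tops 24 mm above the table) and four aluminium edge stops that rise to 40 mm; origin at the centre of its underside on the table, x across its short side away from the robot, y along its long side to the left, z up
- plate: loose aluminium levelling plate, 190 (x) x 260 (y) x 12 mm, about 1 kg, lying on the pads on four rubber feet 6 mm high, 2 mm clear of the edge stops; origin at its centre at the soles of the feet (top face 18 mm above that, 42 mm above the table), axes as the bed's. Three pads are firm; one, which cannot be told by sight and differs each time, has gone soft
- corner_near_right (a point): blue round mark, 20 mm, on the plate's top straight above its foot, corner near the robot (-x), right (-y); 78 mm (x) and 115 mm (y) from the plate's centre, 42 mm above the table at rest; press here to try the corner. Over the soft pad it goes down 4 mm under about 3 N and springs back when let go; over a firm pad it gives less than 1 mm
- corner_near_left (a point): blue round mark, 20 mm, on the plate's top straight above its foot, corner near the robot (-x), left (+y); 78 mm (x) and 115 mm (y) from the plate's centre, 42 mm above the table at rest; press here to try the corner. Over the soft pad it goes down 4 mm under about 3 N and springs back when let go; over a firm pad it gives less than 1 mm
- corner_far_right (a point): blue round mark, 20 mm, on the plate's top straight above its foot, corner far from the robot (+x), right (-y); 78 mm (x) and 115 mm (y) from the plate's centre, 42 mm above the table at rest; press here to try the corner. Over the soft pad it goes down 4 mm under about 3 N and springs back when let go; over a firm pad it gives less than 1 mm
- corner_far_left (a point): blue round mark, 20 mm, on the plate's top straight above its foot, corner far from the robot (+x), left (+y); 78 mm (x) and 115 mm (y) from the plate's centre, 42 mm above the table at rest; press here to try the corner. Over the soft pad it goes down 4 mm under about 3 N and springs back when let go; over a firm pad it gives less than 1 mm
- shim_near_right (a joint): shim lever, corner near the robot (-x), right (-y): 0 = up at 48 degrees, 0.84 rad = flat, a dead stop; stays where left. Pivot along plate x, 4 mm above the top, 35 mm from the mark toward the middle of the long side, where its free end points. Pressed flat (under 10 N on the free half) it puts a slick steel foot 4 mm below the plate's foot on the pad: this levels the soft corner but jacks up a sound one
- tab_near_right (a point): centre of the upper face of the red end of the near right lever, 42 mm from its pivot. The yellow lever is 50 mm long, 16 wide, 4 thick; smooth; the red end 16 x 18 x 6 mm. This point is about 26 mm to the side of the pivot and 33 mm above it when up, 42 mm to the side and 3 mm above it when flat
- shim_near_left (a joint): shim lever, corner near the robot (-x), left (+y): 0 = up at 48 degrees, 0.84 rad = flat, a dead stop; stays where left. Pivot along plate x, 4 mm above the top, 35 mm from the mark toward the middle of the long side, where its free end points. Pressed flat (under 10 N on the free half) it puts a slick steel foot 4 mm below the plate's foot on the pad: this levels the soft corner but jacks up a sound one
- tab_near_left (a point): centre of the upper face of the red end of the near left lever, 42 mm from its pivot. The yellow lever is 50 mm long, 16 wide, 4 thick; smooth; the red end 16 x 18 x 6 mm. This point is about 26 mm to the side of the pivot and 33 mm above it when up, 42 mm to the side and 3 mm above it when flat
- shim_far_right (a joint): shim lever, corner far from the robot (+x), right (-y): 0 = up at 48 degrees, 0.84 rad = flat, a dead stop; stays where left. Pivot along plate x, 4 mm above the top, 35 mm from the mark toward the middle of the long side, where its free end points. Pressed flat (under 10 N on the free half) it puts a slick steel foot 4 mm below the plate's foot on the pad: this levels the soft corner but jacks up a sound one
- tab_far_right (a point): centre of the upper face of the red end of the far right lever, 42 mm from its pivot. The yellow lever is 50 mm long, 16 wide, 4 thick; smooth; the red end 16 x 18 x 6 mm. This point is about 26 mm to the side of the pivot and 33 mm above it when up, 42 mm to the side and 3 mm above it when flat
- shim_far_left (a joint): shim lever, corner far from the robot (+x), left (+y): 0 = up at 48 degrees, 0.84 rad = flat, a dead stop; stays where left. Pivot along plate x, 4 mm above the top, 35 mm from the mark toward the middle of the long side, where its free end points. Pressed flat (under 10 N on the free half) it puts a slick steel foot 4 mm below the plate's foot on the pad: this levels the soft corner but jacks up a sound one
- tab_far_left (a point): centre of the upper face of the red end of the far left lever, 42 mm from its pivot. The yellow lever is 50 mm long, 16 wide, 4 thick; smooth; the red end 16 x 18 x 6 mm. This point is about 26 mm to the side of the pivot and 33 mm above it when up, 42 mm to the side and 3 mm above it when flat
- rock_cast: small grey and white plaster rock casting, 47 x 56 x 29 mm, loose on the middle of the plate; origin under its centre; stays there
- screwdriver: black-handled screwdriver, 27 x 198 x 28 mm, lying loose beyond the bed; origin under its centre; bystander
- sanding_block: cork sanding block, 56 x 101 x 26 mm, loose at the left front; origin under its centre; bystander
- duct_tape: roll of black tape, 59 x 57 x 19 mm, loose at the left front; origin under its centre; bystander
- tape_measure: orange tape measure, 66 x 78 x 38 mm, loose at the left front; origin under its centre; bystander

How it is judged:
By the outcome, as a careful person would: the job done as asked, in the order asked, and still so for the second after the job is handed in, with the robot touching nothing.
It also fails if it takes over 53 s, if anything falls off the work surface, if the arm or the gripper's body presses on something with over 40 N, if the wrist force passes 120 N, or if a joint passes its speed limit or range.

## Working session

There is one attempt and no reset: what is moved stays moved. The work goes in short steps, Python scripts to look and compute and a shell command to move; the robot and the scene stay as the last step left them, time stands still between calls to the robot, and variables do not carry over. Pictures are saved under pics/ and viewed, at most 10 in all, crops included, and the job is handed in when it is done.

```bash
mkdir -p pics; python3 - <<'E'
from workcell import status, eyes
import cv2
for n in ("scene","top"):
    cv2.imwrite(f"pics/{n}0.png",eyes.camera(n)[:,:,::-1]); m=eyes.camera_model(n); print(n,m)
print(status.observe())
E
```

```text
scene {'intrinsics': array([[510.98279288,   0.        , 323.76231376],
       [  0.        , 510.98279288, 235.5492005 ],
       [  0.        ,   0.        ,   1.        ]]), 'origin': array([-0.17667631,  0.67656126,  1.04426616]), 'rotation': array([-0.43894799,  0.82050423, -0.32118583,  0.17588956])}
top {'intrinsics': array([[506.5919308 ,   0.        , 323.70853232],
       [  0.        , 506.5919308 , 238.54944816],
       [  0.        ,   0.        ,   1.        ]]), 'origin': array([0.38263892, 0.2058598 , 1.22619061]), 'rotation': array([ 0.70657296, -0.70424738,  0.04990614, -0.0479548 ])}
{'time': 0.1, 'qpos': array([ 1.16642797,  0.33277488, -0.06471571,  1.4608125 ,  0.02163104,
        1.34990513, -0.08852586]), 'joint_vel': array([ 0.00137696, -0.000691  , -0.00114615, -0.00245207,  0.00071426,
        0.00158829,  0.00025577]), 'effort': array([ 2.10731479e-03, -6.24552011e+01,  2.49590061e-02, -3.90718353e+01,
       -6.14810921e-02,  3.66184150e-02,  9.18932915e-05]), 'ee_pos': array([ 0.2327261 , -0.57970246,  0.22187606]), 'eef_rot': array([ 9.81835353e-01,  1.89733965e-01, -1.52608244e-04, -5.81976352e-04]), 'contact_force': array([-0.21374715,  0.15124678, -0.2827181 ]), 'torque': array([ 0.00422134, -0.00098192, -0.02153369]), 'finger_force': 0.0, 'finger_gap': 0.08742011594717318}
```

View pics/top0.png

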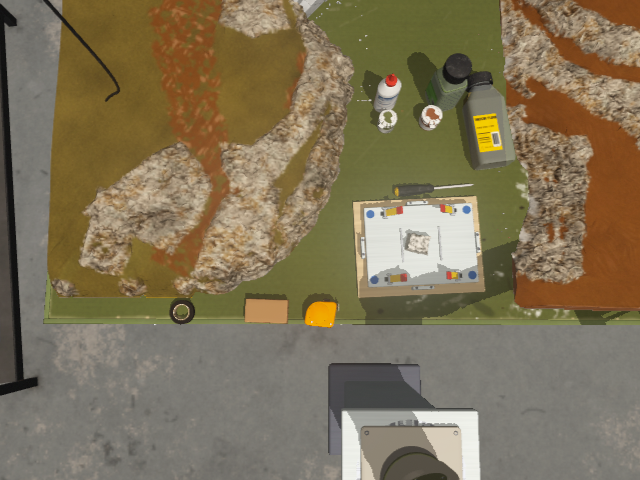

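View pics/scene0.png

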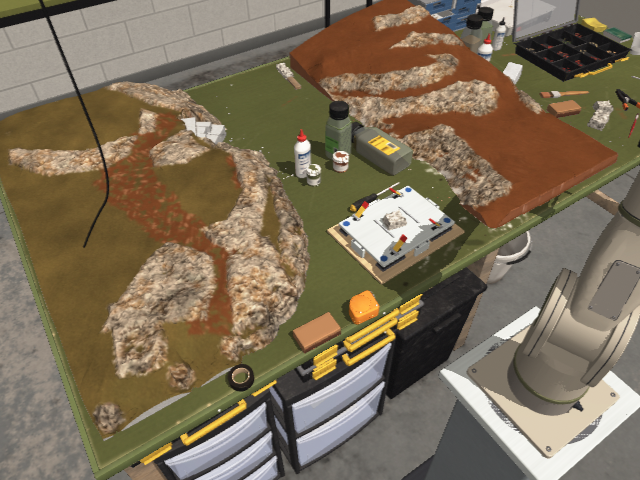

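```bash
cat > h.py <<'E'
import numpy as np, cv2
from workcell import status, eyes
from scipy.spatial.transform import Rotation as R
def ray(n,uv):
    m=eyes.camera_model(n); d=R.from_quat(m["rotation"]).apply(np.linalg.inv(m["intrinsics"])@[*uv,1]); return m["origin"],d
def onz(n,uv,z):
    o,d=ray(n,uv); return o+d*(z-o[2])/d[2]
def blobs(n,img,lo,hi,box,amin=8):
    hsv=cv2.cvtColor(img,cv2.COLOR_RGB2HSV); mk=cv2.inRange(hsv,lo,hi)
    x0,x1,y0,y1=box; k=np.zeros_like(mk); k[y0:y1,x0:x1]=mk[y0:y1,x0:x1]
    _,_,s,c=cv2.connectedComponentsWithStats(k)
    return [(c[i],s[i,4]) for i in range(1,len(c)) if s[i,4]>=amin]
def rows(target,yaw=None):
    "shift in tool cm from measured pose to target"
    s=status.observe(); r=R.from_quat(s["eef_rot"])
    return (r.inv().apply(np.array(target)-s["ee_pos"])*100).round(2)
E
python3 - <<'E'
from h import *
for n,b in (("top",(350,490,190,300)),("scene",(325,465,180,285))):
    im=eyes.camera(n)
    for c,a in blobs(n,im,(100,120,60),(130,255,255),b): print(n,c.round(1),a,onz(n,c,.042).round(4))
    if n=="top":
        for c,a in blobs(n,im,(0,170,90),(6,255,255),b,5): print("red",c.round(1),a,onz(n,c,.079).round(4))
s=status.observe(); print(R.from_quat(s["eef_rot"]).as_matrix().round(3))
E
```

```text
top [466.4 209.3] 34 [ 0.6192 -0.1368  0.042 ]
top [370.1 214. ] 36 [0.6071 0.0928 0.042 ]
top [473.2 276.9] 8 [ 0.4585 -0.147   0.042 ]
red [449.  275.4] 20 [ 0.4592 -0.0812  0.079 ]
scene [407.9 189.4] 17 [ 0.6212 -0.1396  0.042 ]
scene [446.8 219.9] 21 [ 0.4651 -0.1475  0.042 ]
scene [346.  223.2] 19 [0.6093 0.0901 0.042 ]
scene [383.5 258. ] 26 [0.4533 0.0823 0.042 ]
[[ 0.928  0.373 -0.   ]
 [ 0.373 -0.928  0.001]
 [-0.    -0.001 -1.   ]]
```

```bash
python3 -m pendant '[[[0,0,-5],[0,0,5],1],[[0,0,-10],[0,0,10],1],[[0,0,-14],[0,0,18.9],1],[[0,0,-14],[0,0,18.9],1],[[0,0,-14],[0,0,18.9],1]]' 20
python3 -c "
from h import *
print(rows([.4643,-.1464,.25]),R.from_quat(status.observe()['eef_rot']).as_matrix().round(3))"
```

```text
time: 0.82
ee_pos: [0.2329, -0.5798, 0.3616]
eef_rot: [1.0, 0.027, -0.0, -0.0]
contact_force: [0.0, 0.4, 0.0]
finger_gap: 0.0444
finger_force: 0.0
[ 25.42 -42.04  11.19] [[ 0.999  0.053 -0.   ]
 [ 0.053 -0.999  0.001]
 [-0.    -0.001 -1.   ]]
```

```bash
python3 -m pendant '[[[2.5,-5,0],[0,0,0],1],[[5.5,-10,0],[0,0,0],1],[[8.5,-15,0],[0,0,0],1],[[12,-20,0],[0,0,0],1],[[15,-25,0],[0,0,0],1],[[18,-30,0],[0,0,0],1],[[21.5,-36,0],[0,0,0],1],[[25.4,-42,0],[0,0,0],1]]'
python3 -m pendant '[[[0,0,0],[0,0,0],1],[[0,0,5],[0,0,0],1],[[0,0,11],[0,0,0],1],[[0,0,16],[0,0,0],1],[[0,0,20],[0,0,0],1],[[0,0,23],[0,0,0],1],[[0,0,25],[0,0,0],1],[[0,0,25],[0,0,0],1]]'
python3 -c "
from h import *
print(rows([.4643,-.1464,.045]),eyes.camera('scene').shape and cv2.imwrite('pics/s1.png',cv2.resize(eyes.camera('scene')[130:310,300:540,::-1],None,fx=3,fy=3)))"
```

```text
time: 1.82
ee_pos: [0.4568, -0.1594, 0.3613]
eef_rot: [1.0, 0.026, -0.001, -0.0]
contact_force: [1.8, -0.5, 1.0]
finger_gap: -0.0001
finger_force: 0.0
time: 2.82
ee_pos: [0.4548, -0.1613, 0.1104]
eef_rot: [1.0, 0.026, -0.002, -0.001]
contact_force: [0.4, -0.4, 0.0]
finger_gap: 0.0002
finger_force: 0.0
[ 1.06 -1.42  6.54] True
```

View pics/s1.png

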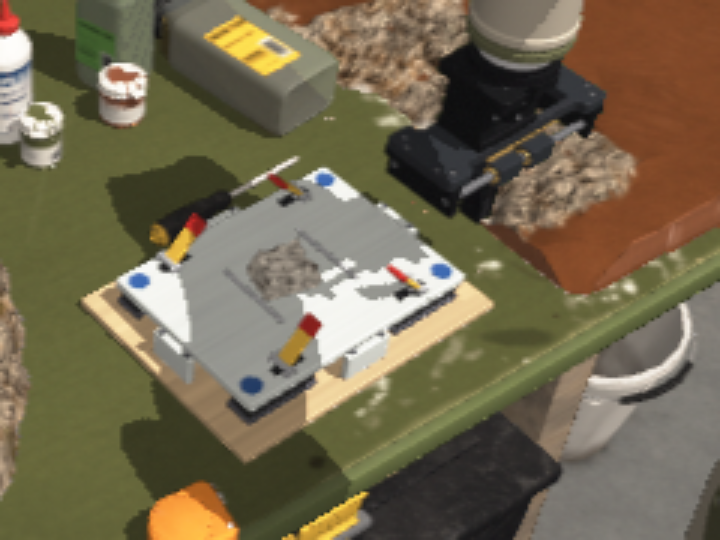

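```bash
python3 -m pendant '[[[1.06,-1.4,0],[0,0,0],1],[[1.06,-1.4,3],[0,0,0],1],[[1.06,-1.4,5],[0,0,0],1],[[1.06,-1.4,5],[0,0,0],1],[[1.06,-1.4,5],[0,0,0],1]]'
python3 -c "
from h import *
m=eyes.camera_model('scene');s=status.observe()
p=m['intrinsics']@R.from_quat(m['rotation']).inv().apply(s['ee_pos']-m['origin']);p=p/p[2];print(p)
print(rows([.4643,-.1464,.044]),s['contact_force'])
cv2.imwrite('pics/s2.png',cv2.resize(eyes.camera('scene')[130:310,300:540,::-1],None,fx=3,fy=3));print((p[:2]-[300,130])*3)"
```

```text
time: 3.55
ee_pos: [0.4674, -0.1471, 0.0639]
eef_rot: [1.0, 0.026, 0.001, 0.0]
contact_force: [0.7, 0.3, 0.6]
finger_gap: 0.0002
finger_force: 0.0
[447.42943065 213.74487313   1.        ]
[-0.31 -0.09  1.99] [0.68045786 0.25754485 0.55191204]
[442.28829196 251.23461939]
```

View pics/s2.png

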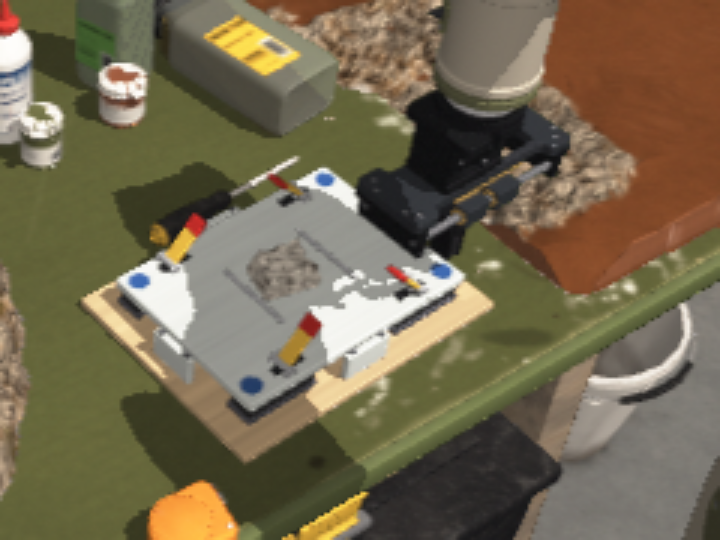

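```bash
python3 -m pendant '[[[-0.3,0,1],[0,0,0],1],[[-0.3,0,1.8],[0,0,0],1],[[-0.3,0,1.8],[0,0,0],1],[[-0.3,0,1.8],[0,0,0],1]]'; python3 -m pendant '[[[0,0,0.1],[0,0,0],1],[[0,0,0.2],[0,0,0],1],[[0,0,0.2],[0,0,0],1]]';  python3 -m pendant '[[[0,0,0.1],[0,0,0],1],[[0,0,0.1],[0,0,0],1]]'
```

```text
time: 4.1
ee_pos: [0.4637, -0.1469, 0.0446]
eef_rot: [1.0, 0.026, -0.0, -0.0]
contact_force: [1.0, 0.5, 0.5]
finger_gap: 0.0005
finger_force: 0.0
time: 4.47
ee_pos: [0.4637, -0.1469, 0.0425]
eef_rot: [1.0, 0.026, 0.0, 0.0]
contact_force: [-0.7, 0.2, -0.2]
finger_gap: 0.0005
finger_force: 0.0
time: 4.72
ee_pos: [0.4637, -0.1469, 0.0424]
eef_rot: [1.0, 0.026, -0.0, 0.0]
contact_force: [-4.1, 1.3, 11.8]
finger_gap: 0.0002
finger_force: 6.0
```

```bash
python3 -m pendant '[[[0,0,-2],[0,0,0],1],[[2,0,-4],[0,0,0],1],[[6,0,-4],[0,0,0],1],[[10.5,0,-4],[0,0,0],1],[[14,0,-4],[0,0,0],1],[[15.6,0,-4],[0,0,0],1],[[15.6,0,-4],[0,0,0],1],[[15.6,0,-4],[0,0,0],1]]'
python3 -c "
from h import *
print(rows([.620,-.138,.044]))"
```

```text
time: 5.72
ee_pos: [0.6187, -0.139, 0.0814]
eef_rot: [1.0, 0.026, -0.0, 0.0]
contact_force: [-0.1, 0.4, 0.7]
finger_gap: 0.0004
finger_force: 0.0
[ 0.14 -0.09  3.74]
```

```bash
python3 -m pendant '[[[0.1,-0.1,2],[0,0,0],1],[[0.1,-0.1,3.2],[0,0,0],1],[[0.1,-0.1,3.7],[0,0,0],1],[[0.1,-0.1,3.7],[0,0,0],1],[[0.1,-0.1,3.7],[0,0,0],1]]'; python3 -m pendant '[[[0,0,0.1],[0,0,0],1],[[0,0,0.2],[0,0,0],1],[[0,0,0.2],[0,0,0],1]]';  python3 -m pendant '[[[0,0,0.1],[0,0,0],1],[[0,0,0.1],[0,0,0],1]]'
```

```text
time: 6.35
ee_pos: [0.6207, -0.1378, 0.045]
eef_rot: [1.0, 0.026, 0.0, 0.0]
contact_force: [0.2, 0.4, 0.1]
finger_gap: 0.0005
finger_force: 0.0
time: 6.72
ee_pos: [0.6204, -0.1378, 0.0426]
eef_rot: [1.0, 0.026, 0.0, 0.0]
contact_force: [0.4, -0.9, 0.3]
finger_gap: 0.0005
finger_force: 0.0
time: 6.98
ee_pos: [0.6205, -0.1378, 0.0425]
eef_rot: [1.0, 0.026, 0.0, 0.0]
contact_force: [-4.0, 0.3, 7.8]
finger_gap: 0.0004
finger_force: 4.2
```

```bash
python3 -m pendant '[[[0,0,-5],[0,0,0],1],[[0,0,-10],[0,0,0],1],[[0,-5,-10],[0,0,0],1],[[0,-10,-10],[0,0,0],1],[[0,-15,-10],[0,0,0],1],[[0,-20,-10],[0,0,0],1],[[0,-23,-10],[0,0,0],1],[[0,-23,-10],[0,0,0],1]]'
python3 -m pendant '[[[0,0,0],[0,0,0],1],[[0,0,4],[0,0,0],1],[[0,0,7],[0,0,0],1],[[0,0,7],[0,0,0],1]]'
python3 -c "
from h import *
print(rows([.608,.0915,.044]))"
```

```text
time: 7.98
ee_pos: [0.6079, 0.0955, 0.1417]
eef_rot: [1.0, 0.028, 0.0, -0.001]
contact_force: [-0.2, 0.3, -0.4]
finger_gap: 0.0005
finger_force: 0.0
time: 8.48
ee_pos: [0.6071, 0.0898, 0.0694]
eef_rot: [1.0, 0.025, -0.002, 0.001]
contact_force: [0.1, 0.2, 0.1]
finger_gap: 0.0006
finger_force: 0.0
[ 0.11 -0.17  2.53]
```

```bash
python3 -m pendant '[[[0.1,-0.1,1.5],[0,0,0],1],[[0.1,-0.1,2.3],[0,0,0],1],[[0.1,-0.1,2.5],[0,0,0],1],[[0.1,-0.1,2.5],[0,0,0],1]]'; python3 -m pendant '[[[0,0,0.1],[0,0,0],1],[[0,0,0.2],[0,0,0],1],[[0,0,0.2],[0,0,0],1]]';  python3 -m pendant '[[[0,0,0.1],[0,0,0],1],[[0,0,0.1],[0,0,0],1]]'
```

```text
time: 8.98
ee_pos: [0.6096, 0.093, 0.0468]
eef_rot: [1.0, 0.026, 0.0, 0.0]
contact_force: [-0.2, -0.2, -0.0]
finger_gap: 0.0005
finger_force: 0.0
time: 9.35
ee_pos: [0.6094, 0.093, 0.0446]
eef_rot: [1.0, 0.026, 0.0, 0.0]
contact_force: [-0.3, 0.5, 0.2]
finger_gap: 0.0005
finger_force: 0.0
time: 9.6
ee_pos: [0.6093, 0.093, 0.0434]
eef_rot: [1.0, 0.026, -0.0, 0.0]
contact_force: [-0.1, -0.5, -0.2]
finger_gap: 0.0003
finger_force: 0.0
```

```bash
python3 -m pendant '[[[0,0,0.1],[0,0,0],1],[[0,0,0.1],[0,0,0],1]]'; python3 -m pendant '[[[0,0,0.1],[0,0,0],1],[[0,0,0.1],[0,0,0],1]]'
```

```text
time: 9.85
ee_pos: [0.6095, 0.093, 0.0426]
eef_rot: [1.0, 0.026, 0.0, 0.0]
contact_force: [0.1, -0.2, 0.3]
finger_gap: 0.0002
finger_force: 0.0
time: 10.1
ee_pos: [0.6095, 0.0931, 0.0417]
eef_rot: [1.0, 0.026, 0.0, -0.0]
contact_force: [0.2, 0.4, 1.9]
finger_gap: 0.0004
finger_force: 1.2
```

Giving slightly; continue.

```bash
python3 -m pendant '[[[0,0,0.1],[0,0,0],1],[[0,0,0.1],[0,0,0],1]]'; python3 -m pendant '[[[0,0,0.1],[0,0,0],1],[[0,0,0.1],[0,0,0],1]]'
```

```text
time: 10.35
ee_pos: [0.6096, 0.0931, 0.0407]
eef_rot: [1.0, 0.026, 0.0, -0.0]
contact_force: [1.0, 0.8, 2.7]
finger_gap: 0.0004
finger_force: 1.5
time: 10.6
ee_pos: [0.6097, 0.0931, 0.0397]
eef_rot: [1.0, 0.026, 0.0, -0.0]
contact_force: [1.1, 1.1, 3.0]
finger_gap: 0.0004
finger_force: 1.8
```

```bash
python3 -m pendant '[[[0,0,0.1],[0,0,0],1],[[0,0,0.1],[0,0,0],1]]'; python3 -m pendant '[[[0,0,-3],[0,0,0],1],[[0,0,-7.5],[0,0,0],1],[[-0.15,3,-7.5],[0,0,0],1],[[-0.15,6,-7.5],[0,0,0],1],[[-0.15,7.45,-7.5],[0,0,0],1],[[-0.15,7.45,-7.5],[0,0,0],1],[[-0.15,7.45,-7.5],[0,0,0],1]]'
python3 -c "
from h import *
print(rows([.6118,.0186,.049]))
t=eyes.camera('top')
cv2.imwrite('pics/t3.png',np.hstack([cv2.resize(t[190:300,350:490,::-1],None,fx=2.8,fy=2.8),cv2.resize(eyes.camera('scene')[170:280,325:465,::-1],None,fx=2.8,fy=2.8)]))"
```

```text
time: 10.85
ee_pos: [0.6097, 0.0932, 0.0387]
eef_rot: [1.0, 0.026, 0.0, -0.0]
contact_force: [2.0, 1.5, 2.8]
finger_gap: 0.0005
finger_force: 2.0
time: 11.72
ee_pos: [0.6115, 0.0202, 0.1134]
eef_rot: [1.0, 0.027, -0.0, -0.0]
contact_force: [-0.4, 0.5, 0.1]
finger_gap: 0.0001
finger_force: 0.0
[0.02 0.16 6.44]
```

View pics/t3.png

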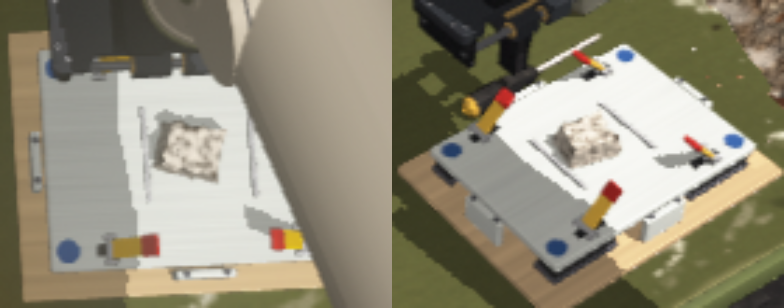

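The rock and all four levers are undisturbed. The fingertip (about 518,70 in the right half) is above and just inboard of the far-left red end (about 505,97), so I'll press straight down.

```bash
python3 -m pendant '[[[0,0.15,2],[0,0,0],1],[[0,0.15,3],[0,0,0],1],[[0,0.15,3.7],[0,0,0],1],[[0,0.15,4.4],[0,0,0],1],[[0,0.15,5.0],[0,0,0],1],[[0,0.15,5.6],[0,0,0],1],[[0,0.15,6],[0,0,0],1],[[0,0.15,6],[0,0,0],1]]'; python3 -m pendant '[[[0,0,0.2],[0,0,0],1],[[0,0,0.4],[0,0,0],1],[[0,0,0.4],[0,0,0],1]]'
```

```text
time: 12.82
ee_pos: [0.6114, 0.0177, 0.0529]
eef_rot: [1.0, 0.026, -0.001, -0.0]
contact_force: [0.3, -0.3, -0.3]
finger_gap: 0.0006
finger_force: 0.0
time: 13.2
ee_pos: [0.6118, 0.0174, 0.0495]
eef_rot: [1.0, 0.026, 0.0, -0.0]
contact_force: [-0.1, 0.1, 1.2]
finger_gap: 0.0004
finger_force: 0.2
```

```bash
python3 -m pendant '[[[0,0,0.1],[0,0,0],1],[[0,0,0.1],[0,0,0],1]]'; python3 -m pendant '[[[0,0,0.1],[0,0,0],1],[[0,0,0.1],[0,0,0],1]]'
python3 -c "
from h import *
cv2.imwrite('pics/s4.png',cv2.resize(eyes.camera('scene')[170:280,325:465,::-1],None,fx=4,fy=4))"
```

```text
time: 13.45
ee_pos: [0.612, 0.0174, 0.0491]
eef_rot: [1.0, 0.026, 0.0, -0.0]
contact_force: [-1.7, -0.2, 6.5]
finger_gap: 0.0008
finger_force: 2.9
time: 13.7
ee_pos: [0.6122, 0.0173, 0.0487]
eef_rot: [1.0, 0.026, 0.0, 0.0]
contact_force: [-4.6, 0.8, 11.8]
finger_gap: 0.0002
finger_force: 5.7
```

View pics/s4.png

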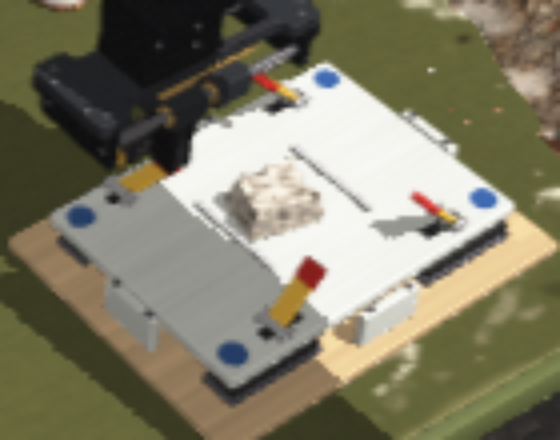

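The far-left lever lies flat under the fingertip (about 170,170). I'll press a little more, lift clear, then press the corner again.

```bash
python3 -m pendant '[[[0,0,0.1],[0,0,0],1],[[0,0,0.1],[0,0,0],1]]'; python3 -m pendant '[[[0,0,-0.5],[0,0,0],1],[[0,0,-3],[0,0,0],1],[[0,0,-4],[0,0,0],1],[[0,-4,-4],[0,0,0],1],[[0,-7.4,-4],[0,0,0],1],[[0,-7.4,-4],[0,0,0],1],[[0,-7.4,-4],[0,0,0],1]]'
python3 -c "
from h import *
print(rows([.608,.0925,.044]))"
```

```text
time: 14.0
ee_pos: [0.6123, 0.0173, 0.0483]
eef_rot: [1.0, 0.026, 0.001, 0.0]
contact_force: [-6.8, -0.0, 17.6]
finger_gap: 0.0004
finger_force: 8.4
time: 14.88
ee_pos: [0.6079, 0.09, 0.0861]
eef_rot: [1.0, 0.026, -0.0, 0.0]
contact_force: [-0.9, -0.8, 0.0]
finger_gap: 0.0006
finger_force: 0.0
[ 0.02 -0.25  4.21]
```

```bash
python3 -m pendant '[[[0,-0.1,2],[0,0,0],1],[[0,-0.1,3.6],[0,0,0],1],[[0,-0.1,4.1],[0,0,0],1],[[0,-0.1,4.1],[0,0,0],1],[[0,-0.1,4.1],[0,0,0],1]]'; python3 -m pendant '[[[0,0,0.1],[0,0,0],1],[[0,0,0.2],[0,0,0],1],[[0,0,0.2],[0,0,0],1]]';  python3 -m pendant '[[[0,0,0.1],[0,0,0],1],[[0,0,0.1],[0,0,0],1]]'
```

```text
time: 15.5
ee_pos: [0.6083, 0.092, 0.046]
eef_rot: [1.0, 0.026, 0.0, -0.0]
contact_force: [-0.3, -0.6, 0.6]
finger_gap: 0.0007
finger_force: 0.0
time: 15.88
ee_pos: [0.608, 0.0919, 0.0436]
eef_rot: [1.0, 0.026, 0.0, 0.0]
contact_force: [0.1, 0.9, 0.2]
finger_gap: 0.0008
finger_force: 0.0
time: 16.12
ee_pos: [0.608, 0.0919, 0.0426]
eef_rot: [1.0, 0.026, 0.0, 0.0]
contact_force: [-0.0, -0.3, 0.3]
finger_gap: 0.0005
finger_force: 0.1
```

```bash
python3 -m pendant '[[[0,0,0.1],[0,0,0],1],[[0,0,0.1],[0,0,0],1]]'; python3 -m pendant '[[[0,0,0.05],[0,0,0],1],[[0,0,0.05],[0,0,0],1]]'; python3 -m pendant '[[[0,0,-4],[0,0,0],1],[[0,0,-9],[0,0,0],1],[[0,0,-15],[0,0,0],1],[[0,0,-20],[0,0,0],1],[[0,0,-20],[0,0,0],1],[[0,0,-20],[0,0,0],1]]'
python3 -c "
from h import *
cv2.imwrite('pics/s5.png',cv2.resize(eyes.camera('scene')[170:280,325:465,::-1],None,fx=4,fy=4))"
```

```text
time: 16.38
ee_pos: [0.6081, 0.092, 0.0421]
eef_rot: [1.0, 0.026, 0.0, 0.0]
contact_force: [-1.9, 0.4, 6.0]
finger_gap: 0.0006
finger_force: 3.1
time: 16.62
ee_pos: [0.6081, 0.0919, 0.0419]
eef_rot: [1.0, 0.026, 0.0, 0.0]
contact_force: [-3.3, -1.2, 8.5]
finger_gap: 0.0002
finger_force: 4.5
time: 17.38
ee_pos: [0.6077, 0.0918, 0.2404]
eef_rot: [1.0, 0.026, -0.0, 0.0]
contact_force: [-0.2, -0.3, -0.2]
finger_gap: 0.0006
finger_force: 0.0
```

View pics/s5.png

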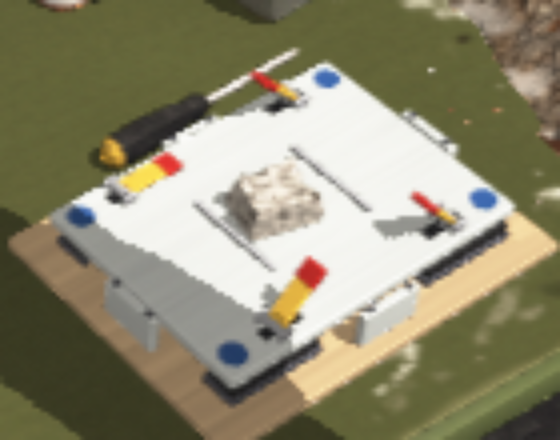

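The far-left lever is flat (about 150,172), the other three levers stand, the rock and screwdriver have not moved, and the corner now resists 8.5 N.

```bash
python3 -c "
from workcell import ticket
print(ticket.job_done())"
```

```text
the job is handed in; nothing more can be done
None
```

The far-left corner was the soft one: its shim lever is now pressed flat and the corner holds firm at 8.5 N, the other three levers still stand, and the job is handed in; I stopped testing there, so near-left was never pressed.

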